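# Load the leaning spray cans into the divided crate

### The arm

A 6-joint arm with a two-finger parallel gripper is mounted at the origin on the work surface. World frame = base frame: x ahead of the robot, y to its left, z up, the work surface at z = 0. Lengths are in m, angles in rad, forces in N, time in s.
With the tool pointing down it reaches from about 0.35 to 0.8 m from the base axis. Payload 7.3 kg.
Tool frame: the origin (TCP) lies at the very end of the fingers, on their centre line; the grasp point (between the pads) lies 19 mm behind it (grip_depth is the distance from the TCP to the grasp point, in m); z points along the fingers, y is the line along which they close (so a half turn about z gives the same grasp; the last joint's range is limited). The gripper opens to 85 mm and grips with 20 to 120 N. Pads are 22 mm wide; open, the fingers measure 114 mm over their backs; the gripper's body (76 mm by 85 mm) begins 54 mm behind the grasp point. The pads swing forward as they close: fully open they stand 13 mm farther back than shut.
Start: joints at [-1.281, 0.342, 1.524, -0, 1.275, -0.146], TCP at [0.222, -0.476, 0.231] pointing down, gripper open.
Joint ranges: [-2.53, 2.53], [-0.77, 2.02], [0.04, 2.7], [-1, 4.14], [0.28, 2.66], [-3.11, 3.11]. Speed limits (rad/s): [2.57, 2.57, 3.14, 3.14, 3.14, 3.14].

### API

Orientations are given as [roll, pitch, yaw] about the fixed x, y, z axes, in that order (R = Rz(yaw) Ry(pitch) Rx(roll)).
In Python, from workcell import get_obs, grab_frame, camera_model, job_done, grip_depth gives the robot as it stands. The module is installed in compiled form; this text tells all that it offers.
- The arm moves only by the tool carry_out, never from a script. Its argument "commands" is a list that holds one entry, the list of rows, each a list of 7 numbers: the turn, a rotation vector about the tool's x, y, z normalised to -1 to 1, where 1 is 6 degrees, then the shift along the tool's x, y, z normalised to -1 to 1, where 1 is 0.06 m, then the opening, from 0 (shut) to 1 (fully open). A call has 1 to 10 rows; each row shifts and turns the commanded pose from where the row before left it, along the tool's axes as they then stand; what a row does not reach is not made up. A row lasts 1/8 s, in which the tool goes at most 62.5 mm and 10.7 degrees, less where a joint would pass 70% of its speed; a pose out of reach is approached as far as the arm can. A call with a number of a shift or a turn outside -1 to 1 is refused whole. A call with a gripper value outside its range is refused whole. The fingers move at their own pace and stop on an object; "force" is the grip in N (left out, the last holds). Time passes only in rows, so rows that do not move let the fingers close. It gives the time, the measured TCP pose, the force, the opening and the grip force at its end, in the units of the state.
- get_obs(): the state, without advancing time (a new reading comes with each control period).
- grab_frame(name): name is "side" or "top" or "wrist"; returns the picture (384x512x3 uint8, red, green, blue); there is no depth.
- camera_model(name): a dict with "K" (3x3 intrinsics, pixels), "distortion" ([k1, k2, p1, p2, k3] as OpenCV has them; the pictures are not rectified), "view" (4x4, takes a point from world to camera coordinates). Camera axes: x right, y down, z forward; pixel columns grow to the right and rows downward; lengths in m; the calibration is good to about 2 mm. A picture is of the moment at which its call begins: read the wrist's pose just before it. camera_model takes no time and is no camera call; for the wrist camera it gives the pose at the moment of the call.
- job_done(): hands the job in; it is judged then, once.
The state is a dict: "clock": time; "joints": joint angles; "joint_velocities": joint speeds; "joint_efforts": joint torques, N m; "position": TCP position; "eef_rot": TCP orientation; "contact_force": force on the tool from outside, world axes, zero at the start; "torque": the same for the moment, N m; "width": opening from 0.0 (shut) to 1.0 (fully open); "finger_force": force on a finger pad.
Only numpy, scipy, OpenCV 4.12 (cv2) and the standard library are available. Lean on these libraries where they do the work, as an engineer would, in place of code of your own. Each camera call takes 0.05 s, during which the arm holds its last target. There are 200 camera calls.

### The job

Take the two spray cans out of the leaning metal rack and stand them upright, cap up, in the two free cells of the plywood crate, one can per cell, each flat on the cork pad. Set them down gently, do not drop them. Leave the jar in the rack, the cans already in the crate and the other things on the bench where they are.

Things in the scene. Friction and masses are not known exactly. Their poses are not given: they have to be found in the camera images.
- can_1: Spray can to load: aluminium body 60 mm diameter with paper band, shoulder from 85 to 96 mm, then a straight black cap 34 mm diameter up to 140 mm; 0.18 kg. Origin: centre of the underside; z along its axis to the cap. Starts leaning 0.44 rad in a rack slot, foot on the ledge, cap towards the robot and free on both sides along the rack's y. The two cans are identical.
- can_2: Spray can to load: aluminium body 60 mm diameter with paper band, shoulder from 85 to 96 mm, then a straight black cap 34 mm diameter up to 140 mm; 0.18 kg. Origin: centre of the underside; z along its axis to the cap. Starts leaning 0.44 rad in a rack slot, foot on the ledge, cap towards the robot and free on both sides along the rack's y. The two cans are identical.
- rack: Fixed aluminium rack, 262 mm wide, slots at y = -85, 0, +85 mm. Each slot: a board sloping 0.44 rad from vertical, top towards -x (the robot), covering the lowest 75 mm of the item, side strips 12 mm high, ledge at the foot. Origin on the bench; item origins start at x = 0, z = 35 mm. Which slot holds which item varies; items lift out along their own axis.
- jar: Squat jar 60 mm diameter, 70 mm tall with a wide black lid, leaning in the remaining rack slot in the same way; origin at the centre of its underside. Not to be moved.
- crate: Fixed open plywood crate 166 x 166 mm, 60 mm high, floor 6 mm, with 2 x 2 square cells 74 mm wide inside, walls 6 mm; cell centres at x, y = +-40 mm in its frame. Origin at the centre of its underside, z up. Two cells hold a standing can, two are free; which ones varies.
- pad_a: Cork disc 54 mm diameter, 3 mm thick, fixed on the floor at the centre of one free cell; origin at the centre of its underside, z up (its top is 9 mm above the bench).
- pad_b: The same kind of cork disc, in the other free cell.
- seated_1: A spray can like the ones to load, already standing in a cell on the bare crate floor, so its top is 146 mm above the bench. Origin at the centre of its underside. Not to be moved.
- seated_2: Second can already standing in the crate, as the first. Not to be moved.
- wool_pot: Round brass tip-cleaner pot 88 mm diameter, 66 mm tall, standing on the bench; origin at the centre of its underside. Bystander.
- solder_spool: Solder spool 60 mm diameter, 50 mm tall, standing on end on the bench; origin at the centre of its underside. Bystander.
- scope: Handheld oscilloscope 79 x 129 x 30 mm lying on the bench, screen up; origin at the centre of its underside. Bystander.

How it is judged:
On the way:
1. one of the two cans stands upright on the cork pad of a free cell (((horizontal distance between can_1 and pad_a below 0.013 m and z of can_1 in the frame of pad_a between -0.003 and 0.007 m and angle between can_1's own z axis and vertical below 0.07 rad and linear speed of can_1 below 0.03 m/s) or (horizontal distance between can_1 and pad_b below 0.013 m and z of can_1 in the frame of pad_b between -0.003 and 0.007 m and angle between can_1's own z axis and vertical below 0.07 rad and linear speed of can_1 below 0.03 m/s) or (horizontal distance between can_2 and pad_a below 0.013 m and z of can_2 in the frame of pad_a between -0.003 and 0.007 m and angle between can_2's own z axis and vertical below 0.07 rad and linear speed of can_2 below 0.03 m/s) or (horizontal distance between can_2 and pad_b below 0.013 m and z of can_2 in the frame of pad_b between -0.003 and 0.007 m and angle between can_2's own z axis and vertical below 0.07 rad and linear speed of can_2 below 0.03 m/s))), for 0.2 s.
At the end, for the whole second after the job is handed in: Each free cell's cork pad carries one can, upright within 0.07 rad, underside within 4 mm of the pad's top, within 13 mm of its centre, at rest. Cans already in the crate still stand (0.1 rad); they, jar, pot, spool and oscilloscope lie within 30 mm of their start ((((horizontal distance between can_1 and pad_a below 0.013 m and z of can_1 in the frame of pad_a between -0.003 and 0.007 m and angle between can_1's own z axis and vertical below 0.07 rad and linear speed of can_1 below 0.03 m/s) and (horizontal distance between can_2 and pad_b below 0.013 m and z of can_2 in the frame of pad_b between -0.003 and 0.007 m and angle between can_2's own z axis and vertical below 0.07 rad and linear speed of can_2 below 0.03 m/s)) or ((horizontal distance between can_1 and pad_b below 0.013 m and z of can_1 in the frame of pad_b between -0.003 and 0.007 m and angle between can_1's own z axis and vertical below 0.07 rad and linear speed of can_1 below 0.03 m/s) and (horizontal distance between can_2 and pad_a below 0.013 m and z of can_2 in the frame of pad_a between -0.003 and 0.007 m and angle between can_2's own z axis and vertical below 0.07 rad and linear speed of can_2 below 0.03 m/s))) and distance of each of seated_1, seated_2, jar, wool_pot, solder_spool, scope from where it was at the start of the episode below 0.03 m and angle between each of seated_1, seated_2's own z axis and vertical below 0.1 rad); the robot touches nothing.
It fails at once if a can is dropped or thrust into the crate (moving over 0.5 m/s with its underside below the crate's rim: a drop of more than about 13 mm) ((horizontal distance between can_1 and crate below 0.1 m and z of can_1 in the frame of crate below 0.06 m and linear speed of can_1 above 0.5 m/s) or (horizontal distance between can_2 and crate below 0.1 m and z of can_2 in the frame of crate below 0.06 m and linear speed of can_2 above 0.5 m/s)).
It fails at once if a can is rammed into the crate (force on crate or pad over 100 N) (contact force between any of can_1, can_2 and crate above 100 N or contact force between any of can_1, can_2 and pad_a above 100 N or contact force between any of can_1, can_2 and pad_b above 100 N).
It fails at once if a can already in the crate is tipped beyond 0.25 rad or moved over 30 mm (angle between any of seated_1, seated_2's own z axis and vertical above 0.25 rad or distance of any of seated_1, seated_2 from where it was at the start of the episode above 0.03 m).
It fails at once if the jar or a bystander on the bench is moved over 30 mm (distance of any of jar, wool_pot, solder_spool, scope from where it was at the start of the episode above 0.03 m).
It also fails if it takes over 61 s, if anything falls off the work surface, if the arm or the gripper's body presses on something with over 40 N, if the wrist force passes 120 N, or if a joint passes its speed limit or range.

## Working session

There is one attempt and no reset: what is moved stays moved. The work goes in short steps, Python scripts to look and compute and a tool call to move; the robot and the scene stay as the last step left them, time stands still between calls to the robot, and variables do not carry over. Pictures are saved under pics/ and viewed, at most 12 in all, crops included, and the job is handed in when it is done.

Besides the shell and the picture viewer there is one more tool, called after "Emit:" as a command line: name --argument value ..., lists and objects as JSON in quotes. carry_out: Moves the arm, as the interface text tells. Its arguments: {"type":"object","properties":{"commands":{"type":"array"},"force":{"type":"number"}},"required":["commands"]}

```bash
mkdir -p pics; python3 - <<'E'
from workcell import *
import cv2
print(get_obs())
for n in("side","top"):
    im=grab_frame(n); cv2.imwrite(f"pics/{n}0.png",im[:,:,::-1]); m=camera_model(n); print(n,m)
print(grip_depth)
E
```

```text
{'clock': 0.0, 'joints': array([-1.28100767e+00,  3.42721214e-01,  1.52501049e+00,  1.15562342e-05,
        1.27537596e+00, -1.45985836e-01]), 'joint_velocities': array([ 0.00169605, -0.00060685, -0.00011094,  0.00093911, -0.00029778,
       -0.00138445]), 'joint_efforts': array([-4.78223101e-04, -4.33682942e+01, -2.46015429e+01, -4.39691189e-05,
        7.91852362e-03,  2.19036752e-05]), 'position': array([ 0.22152659, -0.4755435 ,  0.23062901]), 'eef_rot': array([-3.14009536e+00, -2.31319126e-04,  4.35770948e-01]), 'contact_force': array([-0.43343216,  0.56706939, -0.97875402]), 'torque': array([ 0.01170832, -0.03441706, -0.02046803]), 'finger_force': 0.0, 'width': 0.9993772074898127}
side {'K': array([[478.98967941,   0.        , 257.21335483],
       [  0.        , 478.98967941, 187.4986407 ],
       [  0.        ,   0.        ,   1.        ]]), 'distortion': array([-0.08759123,  0.        ,  0.        ,  0.        ,  0.        ]), 'view': array([[-0.73500405, -0.67779803, -0.01894427,  0.46686575],
       [-0.31801289,  0.36925941, -0.87322121,  0.24420336],
       [ 0.59886297, -0.6357966 , -0.48695567,  0.89363181],
       [ 0.        ,  0.        ,  0.        ,  1.        ]])}
top {'K': array([[475.55964663,   0.        , 257.74260738],
       [  0.        , 475.55964663, 186.05938076],
       [  0.        ,   0.        ,   1.        ]]), 'distortion': array([-0.16832961,  0.        ,  0.        ,  0.        ,  0.        ]), 'view': array([[-0.02834959, -0.99957321,  0.00704923,  0.01622992],
       [-0.99800867,  0.02790628, -0.05656788,  0.60707005],
       [ 0.05634702, -0.00863886, -0.99837387,  1.17895705],
       [ 0.        ,  0.        ,  0.        ,  1.        ]])}
0.0187
```

View pics/side0.png

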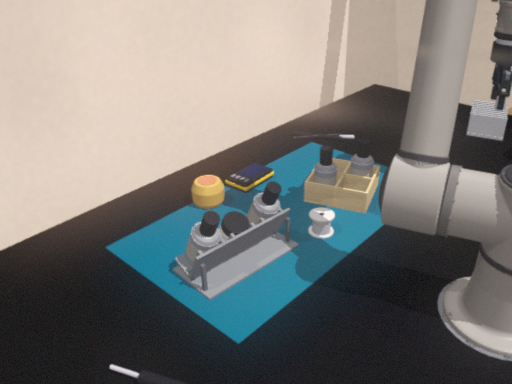

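View pics/top0.png

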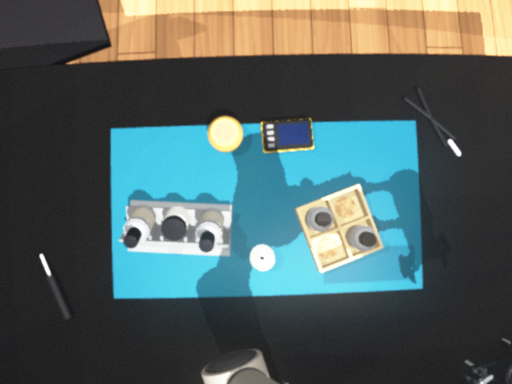

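The side view shows the rack with cans in both end slots (caps at (210,224) and (271,193)) and the jar in the middle. In the top view the caps are at (131,238) and (207,241). The crate is around (340,228), with free cells near (347,207) and (327,246) and seated cans at (320,218) and (363,239).

```bash
cat >h.py <<'E'
import numpy as np, cv2
from scipy.spatial.transform import Rotation as Ro
from workcell import *
def rays(m,px):
    d=cv2.undistortPoints(np.array(px,float).reshape(-1,1,2),m["K"],m["distortion"])[:,0]
    R=m["view"][:3,:3]; t=m["view"][:3,3]
    return -R.T@t, np.c_[d,np.ones(len(d))]@R
def onz(m,px,z):
    C,D=rays(m,px); return C+D*((z-C[2])/D[:,2])[:,None]
def tri(ms,pxs):
    A=0;b=0
    for m,p in zip(ms,pxs):
        C,D=rays(m,[p]); d=D[0]/np.linalg.norm(D[0]); P=np.eye(3)-np.outer(d,d); A=A+P; b=b+P@C
    return np.linalg.solve(A,b)
def proj(m,P):
    r,_=cv2.Rodrigues(m["view"][:3,:3]); return cv2.projectPoints(np.array(P,float).reshape(-1,1,3),r,m["view"][:3,3],m["K"],m["distortion"])[0][:,0]
def toolR(lean,yaw,spin=0):
    # tool z down, leaned by `lean` so that z points to +x of a frame turned by yaw; spin about own z
    return Ro.from_euler('z',yaw)*Ro.from_euler('y',np.pi-lean)*Ro.from_euler('z',spin)
def go(p,R,o=None):
    "turn (units of 6deg, tool frame), then shift in the axes after the turn (units of 60 mm)"
    o=o or get_obs(); R0=Ro.from_euler('xyz',o["eef_rot"])
    print("turn",np.round((R0.inv()*R).as_rotvec(degrees=True)/6,2),"shift",np.round(R.inv().apply(np.array(p)-o["position"])/.06,2), "shift in axes before", np.round(R0.inv().apply(np.array(p)-o["position"])/.06,2))
E
python3 - <<'E'
from h import *
T=camera_model("top");S=camera_model("side")
print("C",rays(T,[[0,0]])[0])
print("caps tri",tri([T,S],[(131,239),(211,216)]),tri([T,S],[(207,241),(272,187)]))
print("seated",onz(T,[(319,217),(364,240)],.146), tri([T,S],[(319,217),(326,150)]))
im=cv2.imread("pics/top0.png"); hsv=cv2.cvtColor(im,cv2.COLOR_BGR2HSV)
wood=cv2.inRange(hsv,(10,40,120),(35,255,255)); wood[:170]=0;wood[290:]=0;wood[:,:280]=0;wood[:,400:]=0
c=max(cv2.findContours(wood,0,1)[0],key=cv2.contourArea)
for z in(.06,0.03,0):
    P=onz(T,c[:,0].astype(float),z)[:,:2]; print(z,cv2.minAreaRect(P.astype(np.float32)))
print("rack corners",onz(T,[(232,205),(231,256),(126,249)],.03))
print("pot,spool,scope",onz(T,[(225,133)],.066),onz(T,[(262,257)],.05))
E
```

```text
C [0.53989057 0.00946678 1.21126617]
caps tri [0.48898242 0.28618386 0.15936495] [0.48064255 0.11627225 0.15501493]
seated [[ 0.52661178 -0.13527317  0.146     ]
 [ 0.47141295 -0.23604061  0.146     ]] [ 0.5236763  -0.13818703  0.14051624]
0.06 ((0.4979826807975769, -0.19503915309906006), (0.16625189781188965, 0.16952256858348846), 19.209592819213867)
0.03 ((0.4968906044960022, -0.2003682553768158), (0.17058414220809937, 0.17393995821475983), 19.209619522094727)
0 ((0.49579858779907227, -0.20569731295108795), (0.1749163568019867, 0.17835746705532074), 19.209598541259766)
rack corners [[0.56125433 0.06448506 0.03      ]
 [0.43497444 0.07037609 0.03      ]
 [0.45790515 0.33366981 0.03      ]]
pot,spool,scope [[0.73602784 0.07553897 0.066     ]] [[ 0.43221688 -0.00603871  0.05      ]]
```

```bash
python3 - <<'E'
from h import *
# tool y line along -115.8 deg = crate diagonal
go([.46,-.2,.38],toolR(0,np.deg2rad(-25.8),np.pi))
m=camera_model("wrist");C,D=rays(m,[[256,192]]);print(C,D,m["K"][0])
E
```

```text
turn [-0.01  0.    8.46] shift [ 1.58 -5.86 -2.49] shift in axes before [ 5.54 -2.49 -2.48]
[ 0.29073853 -0.44273796  0.3729166 ] [[-0.25963162 -0.11450104 -0.95902716]] [345.47183902   0.         257.70588227]
```

Emit:
carry_out --commands '[[[0, 0, 0, 0.79, -0.36, -0.35, 1], [0, 0, 0, 0.79, -0.36, -0.35, 1], [0, 0, 0, 0.79, -0.36, -0.35, 1], [0, 0, 0, 0.79, -0.36, -0.35, 1], [0, 0, 0, 0.79, -0.36, -0.35, 1], [0, 0, 0, 0.79, -0.36, -0.35, 1], [0, 0, 0, 0.79, -0.36, -0.35, 1], [0, 0, 1, 0, 0, 0, 1], [0, 0, 1, 0, 0, 0, 1], [0, 0, 1, 0, 0, 0, 1]]]'

```text
clock: 1.35
position: [0.4586, -0.1984, 0.3779]
eef_rot: [-3.141, 0.001, 0.119]
contact_force: [0.4, -0.3, 0.3]
width: 1.001
finger_force: 0.0
```

Emit:
carry_out --commands '[[[0, 0, 1, 0, 0, 0, 1], [0, 0, 1, 0, 0, 0, 1], [0, 0, 1, 0, 0, 0, 1], [0, 0, 1, 0, 0, 0, 1], [0, 0, 1, 0, 0, 0, 1], [0, 0, 0.5, 0, 0, 0, 1], [0, 0, 0, 0, 0, 0, 1], [0, 0, 0, 0, 0, 0, 1]]]'

```text
clock: 2.35
position: [0.4586, -0.1988, 0.3781]
eef_rot: [3.142, 0.0, -0.453]
contact_force: [0.1, -0.8, -0.0]
width: 1.001
finger_force: 0.0
```

```bash
python3 - <<'E'
from h import *
import pickle
o=get_obs();m=camera_model("wrist");im=grab_frame("wrist")[:,:,::-1].copy()
cv2.imwrite("pics/w1.png",im);pickle.dump(m,open("w1.pkl","wb"))
print(o["position"],o["eef_rot"],o["joints"])
E
```

```text
[ 0.45855399 -0.19875971  0.3781088 ] [ 3.14158487e+00  3.96606959e-04 -4.53280163e-01] [-5.62442625e-01  2.23912774e-01  1.29002898e+00 -5.10297731e-05
  1.62804430e+00  1.46163095e+00]
```

View pics/w1.png

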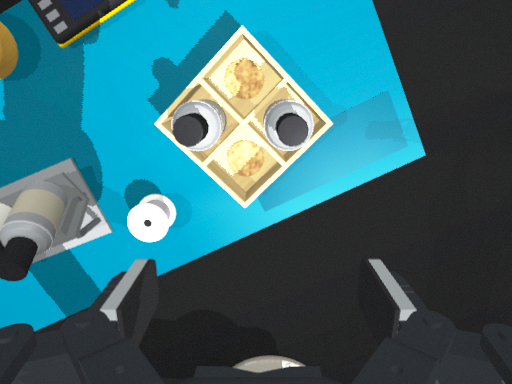

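The wrist view shows the crate rim corners at about (242,25), (156,124), (245,208) and (331,124). The cork pads are at (245,78) and (246,158), and seated cans fill the left and right cells.

```bash
python3 - <<'E'
from h import *
import pickle
m=pickle.load(open("w1.pkl","rb"));im=cv2.imread("pics/w1.png");hsv=cv2.cvtColor(im,cv2.COLOR_BGR2HSV)
w=cv2.inRange(hsv,(8,50,90),(35,255,255)); w[:,:150]=0;w[:,340:]=0;w[215:]=0
c=cv2.convexHull(max(cv2.findContours(w,0,1)[0],key=cv2.contourArea))[:,0]
P=onz(m,c.astype(float),.06)[:,:2];print("rim",cv2.minAreaRect(P.astype(np.float32)))
cor=onz(m,[(242,25),(156,124),(245,208),(331,124)],.06);print(cor.mean(0),np.linalg.norm(np.diff(cor,axis=0),axis=1))
# cork: saturated orange
for x,y in((245,78),(246,158)):
    k=cv2.inRange(hsv,(8,120,80),(25,255,255)); M=np.zeros_like(k);cv2.circle(M,(x,y),25,255,-1)
    pts=cv2.findNonZero(k&M);(e,r)=cv2.minEnclosingCircle(pts);print("pad",len(pts),pts.mean((0,1)),e,r,onz(m,[pts.mean((0,1)),e,(x,y)],.009)[:,:2].round(4).tolist())
for yaw,ctr in((19.2,np.array([.498,-.195])),):
    for s in((1,-1),(-1,1),(1,1),(-1,-1)):
        a=np.deg2rad(yaw);print(s,ctr+np.array([[np.cos(a),-np.sin(a)],[np.sin(a),np.cos(a)]])@(np.array(s)*.04))
print("seated cap tops", onz(m,[(190,128),(292,130)],.146))
E
```

```text
rim ((0.5347784161567688, -0.22509294748306274), (0.10305407643318176, 0.0742918848991394), 19.006832122802734)
[ 0.49669852 -0.1960443   0.06      ] [0.16411115 0.16392169 0.16289025]
pad 772 [247.61010363  79.17875648] (244.5, 78.73076629638672) 19.78780746459961 [[0.5456, -0.2249], [0.5481, -0.2212], [0.5486, -0.2223]]
pad 314 [251.19745223 165.43312102] (245.65383911132812, 158.65383911132812) 17.291975021362305 [[0.433, -0.1747], [0.4459, -0.1718], [0.4466, -0.1727]]
(1, -1) [ 0.54892972 -0.21962039]
(-1, 1) [ 0.44707028 -0.17037961]
(1, 1) [ 0.52262039 -0.14407028]
(-1, -1) [ 0.47337961 -0.24592972]
seated cap tops [[ 0.52351042 -0.14920068  0.146     ]
 [ 0.47368321 -0.24624862  0.146     ]]
```

```bash
python3 - <<'E'
from h import *
go([.42,.2,.37],toolR(0,-.05,np.pi))
E
```

```text
turn [-0.    0.   -3.85] shift [-0.97 -6.61  0.14] shift in axes before [-3.49 -5.69  0.14]
```

Emit:
carry_out --commands '[[[0, 0, -0.96, 0, 0, 0, 1], [0, 0, -0.96, 0, 0, 0, 1], [0, 0, -0.96, 0, 0, 0, 1], [0, 0, -0.96, 0, 0, 0, 1], [0, 0, 0, -0.16, -0.94, 0, 1], [0, 0, 0, -0.16, -0.94, 0, 1], [0, 0, 0, -0.16, -0.94, 0, 1], [0, 0, 0, -0.16, -0.94, 0, 1], [0, 0, 0, -0.16, -0.94, 0, 1], [0, 0, 0, -0.16, -0.94, 0, 1]]]'

```text
clock: 3.65
position: [0.4182, 0.1439, 0.3784]
eef_rot: [-3.142, -0.001, -0.052]
contact_force: [1.1, 0.3, 0.4]
width: 1.001
finger_force: 0.0
```

Emit:
carry_out --commands '[[[0, 0, 0, 0, -0.94, 0.14, 1], [0, 0, 0, 0, 0, 0, 1], [0, 0, 0, 0, 0, 0, 1]]]'

```text
clock: 4.03
position: [0.4216, 0.1983, 0.3698]
eef_rot: [3.141, 0.0, -0.051]
contact_force: [1.0, -0.6, 0.2]
width: 1.002
finger_force: 0.0
```

```bash
python3 - <<'E'
from h import *
import pickle
o=get_obs();m=camera_model("wrist");im=grab_frame("wrist")[:,:,::-1].copy()
cv2.imwrite("pics/w2.png",im);pickle.dump(m,open("w2.pkl","wb"))
print(o["position"],o["eef_rot"],o["joints"])
E
```

```text
[0.42160186 0.19832751 0.36977093] [ 3.14091037e+00  2.40199622e-04 -5.10868091e-02] [ 2.75368020e-01  1.57501375e-01  1.39504130e+00 -5.69317532e-04
  1.58949628e+00  1.89724056e+00]
```

View pics/w2.png

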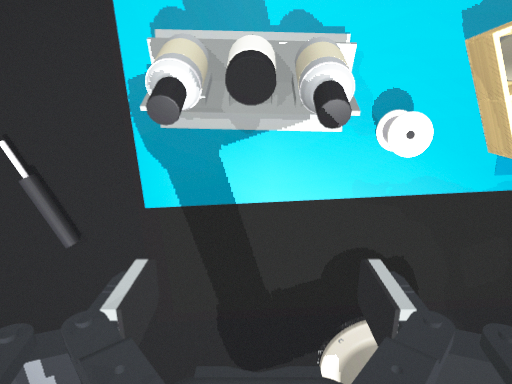

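The wrist view shows the cap tops at about (164,106) and (333,112), with the jar lid between them at (251,77) and the rack ledge below.

```bash
python3 - <<'E'
from h import *
import pickle
m=pickle.load(open("w2.pkl","rb"))
im=cv2.imread("pics/w2.png");cv2.imwrite("pics/w2c.png",cv2.resize(im[20:150,120:380],None,fx=3,fy=3,interpolation=2))
P=onz(m,[(164,106),(333,112)],.1617);print(P)
d=P[0]-P[1];yaw=np.arctan2(-d[0],d[1]);print(yaw,np.linalg.norm(d))
Rr=Ro.from_euler('z',yaw);ax=Rr.apply([-np.sin(.44),0,np.cos(.44)])
for p in P:
    th=np.linspace(0,2*np.pi,9)[:-1]; u=Rr.apply([0,1,0]);v=np.cross(ax,u)
    print(proj(m,p+.017*(np.cos(th)[:,None]*u+np.sin(th)[:,None]*v)).round().tolist())
print(proj(m,P-ax*.140).round())
E
```

```text
[[0.48713382 0.28760082 0.1617    ]
 [0.47263251 0.12175899 0.1617    ]]
-0.08721874331759637 0.1664746200027166
[[147.0, 105.0], [154.0, 117.0], [167.0, 121.0], [178.0, 117.0], [181.0, 107.0], [175.0, 95.0], [161.0, 90.0], [150.0, 94.0]]
[[316.0, 111.0], [319.0, 122.0], [330.0, 127.0], [343.0, 123.0], [350.0, 113.0], [348.0, 101.0], [336.0, 96.0], [323.0, 100.0]]
[[187.  53.]
 [317.  58.]]
```

View pics/w2c.png

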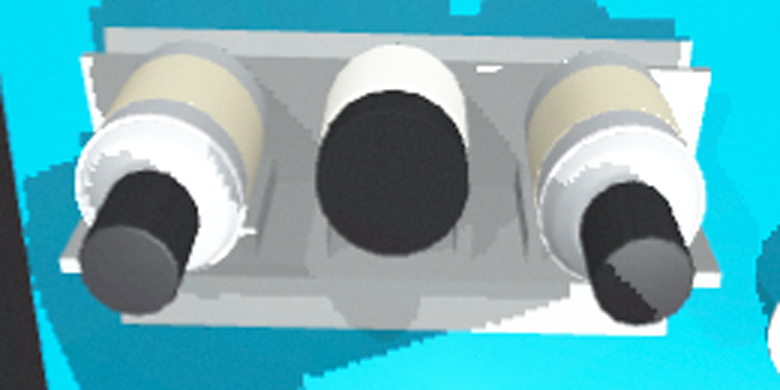

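The crop shows the cap-top discs centred at full-picture pixels (163.3,109.8) and (336,113.7).

```bash
cat >>h.py <<'E'
import pickle
def plan():
    m=pickle.load(open("w2.pkl","rb"))
    P=onz(m,[(163.3,109.8),(336,113.7)],.1617); d=P[0]-P[1];yaw=np.arctan2(-d[0],d[1])
    ax=Ro.from_euler('z',yaw).apply([-np.sin(.44),0,np.cos(.44)])
    return P,yaw,ax
E
python3 - <<'E'
from h import *
P,yaw,ax=plan();print(P,yaw,np.linalg.norm(P[0]-P[1]))
T=camera_model("top");S=camera_model("side")
print(proj(T,P).round(1).tolist(),proj(S,P).round(1).tolist())
R=toolR(.44,yaw,np.pi)
p=P[1]-ax*.038   # TCP 102 mm up the can
go(p+ax*.10,R); go(p,R)
E
```

```text
[[0.48356383 0.28876904 0.1617    ]
 [0.47083905 0.11877441 0.1617    ]] -0.07471470375532528 0.170470215155245
[[129.7, 241.5], [205.7, 245.7]] [[211.8, 216.5], [274.7, 186.2]]
turn [-0.04  4.2   0.21] shift [-0.65  1.25  2.5 ] shift in axes before [0.45 1.26 2.54]
turn [-0.04  4.2   0.21] shift [-0.65  1.25  4.16] shift in axes before [1.15 1.28 4.05]
```

Emit:
carry_out --commands '[[[0, 0.84, 0.04, 0, 0, 0, 1], [0, 0.84, 0.04, 0, 0, 0, 1], [0, 0.84, 0.04, 0, 0, 0, 1], [0, 0.84, 0.04, 0, 0, 0, 1], [0, 0.84, 0.04, 0, 0, 0, 1], [0, 0, 0, -0.22, 0.42, 0.83, 0.8], [0, 0, 0, -0.22, 0.42, 0.83, 0.8], [0, 0, 0, -0.22, 0.42, 0.83, 0.8], [0, 0, 0, 0, 0, 0, 0.8], [0, 0, 0, 0, 0, 0, 0.8]]]'

```text
clock: 5.32
position: [0.4452, 0.1213, 0.2194]
eef_rot: [-3.136, -0.443, -0.077]
contact_force: [0.2, 0.5, 0.6]
width: 0.803
finger_force: 0.0
```

```bash
python3 - <<'E'
from h import *
P,yaw,ax=plan()
m=camera_model("wrist");im=grab_frame("wrist")[:,:,::-1].copy()
cv2.imwrite("pics/w3.png",im);pickle.dump(m,open("w3.pkl","wb"))
R=toolR(.44,yaw,np.pi);p=P[1]-ax*.038
go(p,R);print(proj(m,[P[1],p]))
E
```

```text
turn [-0.05 -0.04 -0.01] shift [-0.03  0.02  1.69] shift in axes before [-0.03  0.03  1.69]
[[260.08231668 217.40369729]
 [259.9228312  199.35910328]]
```

View pics/w3.png

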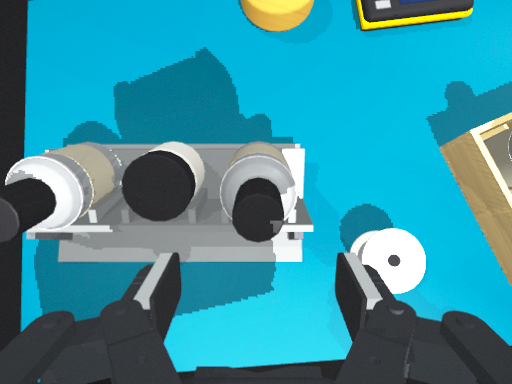

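The cap top is at about (258,217), against a predicted (260,217), so the tool is lined up. I'll descend and grip.

Emit:
carry_out --commands '[[[0, 0, 0, -0.02, 0.02, 0.43, 0.8], [0, 0, 0, 0, 0, 0.42, 0.8], [0, 0, 0, 0, 0, 0.42, 0.8], [0, 0, 0, 0, 0, 0.42, 0.8], [0, 0, 0, 0, 0, 0, 0.8], [0, 0, 0, 0, 0, 0, 0.3], [0, 0, 0, 0, 0, 0, 0.3], [0, 0, 0, 0, 0, 0, 0.3], [0, 0, 0, 0, 0, 0, 0.3], [0, 0, 0, 0, 0, 0, 0.3]]]' --force 50

```text
clock: 6.62
position: [0.4863, 0.1182, 0.1269]
eef_rot: [-3.136, -0.443, -0.075]
contact_force: [-3.2, 1.1, 6.6]
width: 0.382
finger_force: 48.9
```

Emit:
carry_out --commands '[[[0, 0, 0, 0, 0, -0.2, 0.3], [0, 0, 0, 0, 0, -0.3, 0.3], [0, 0, 0, 0, 0, -0.5, 0.3], [0, 0, 0, 0, 0, -0.5, 0.3], [0, 0, 0, 0, 0, -0.5, 0.3], [0, 0, 0, 0, 0, -0.5, 0.3], [0, 0, 0, 0, 0, -0.5, 0.3], [0, 0, 0, 0, 0, -0.3, 0.3], [0, 0, 0, 0, 0, 0, 0.3]]]'

```text
clock: 7.75
position: [0.4011, 0.1234, 0.306]
eef_rot: [-3.135, -0.443, -0.074]
contact_force: [0.3, -0.2, -1.6]
width: 0.382
finger_force: 50.3
```

```bash
python3 - <<'E'
from h import *
o=get_obs();print(o["contact_force"],o["width"],o["finger_force"])
R=toolR(0,np.deg2rad(-26),np.pi)
go([.548,-.2215,.31],R)
E
```

```text
[ 0.32433024 -0.19036952 -1.57836992] 0.3815396578576777 50.25044023990631
turn [-0.86 -4.16  3.58] shift [ 4.72  4.09 -0.07] shift in axes before [2.62 5.56 1.13]
```

Emit:
carry_out --commands '[[[-0.14, -0.69, 0.6, 0, 0, 0, 0.3], [-0.14, -0.69, 0.6, 0, 0, 0, 0.3], [-0.14, -0.69, 0.6, 0, 0, 0, 0.3], [-0.14, -0.69, 0.6, 0, 0, 0, 0.3], [-0.14, -0.69, 0.6, 0, 0, 0, 0.3], [-0.14, -0.69, 0.6, 0, 0, 0, 0.3], [0, 0, 0, 0.5, 0.4, 0, 0.3], [0, 0, 0, 0.7, 0.6, 0, 0.3], [0, 0, 0, 0.7, 0.6, 0, 0.3], [0, 0, 0, 0.7, 0.6, 0, 0.3]]]'

```text
clock: 9.0
position: [0.4837, -0.0656, 0.3033]
eef_rot: [-3.141, 0.002, -0.456]
contact_force: [0.8, 0.3, -2.2]
width: 0.393
finger_force: 50.4
```

Emit:
carry_out --commands '[[[0, 0, 0, 0.7, 0.6, 0, 0.3], [0, 0, 0, 0.7, 0.6, 0, 0.3], [0, 0, 0, 0.5, 0.5, 0, 0.3], [0, 0, 0, 0.2, 0.2, 0, 0.3], [0, 0, 0, 0, 0, 0, 0.3], [0, 0, 0, 0, 0, 0, 0.3]]]'

```text
clock: 9.75
position: [0.5461, -0.2205, 0.3041]
eef_rot: [-3.14, 0.001, -0.455]
contact_force: [0.7, -0.3, -1.4]
width: 0.386
finger_force: 50.5
```

```bash
python3 - <<'E'
from h import *
go([.548,-.2215,.31],toolR(0,np.deg2rad(-26),np.pi))
m=camera_model("wrist");im=grab_frame("wrist")[:,:,::-1].copy()
cv2.imwrite("pics/w4.png",im);pickle.dump(m,open("w4.pkl","wb"))
s=grab_frame("side")[:,:,::-1][60:300,160:420];cv2.imwrite("pics/s4.png",cv2.hconcat([im,cv2.resize(s,(416,384))][:1]+[cv2.resize(s,(288,384))]))
E
```

```text
turn [-0.01  0.01 -0.02] shift [ 0.03  0.   -0.1 ] shift in axes before [ 0.03  0.   -0.1 ]
```

View pics/s4.png

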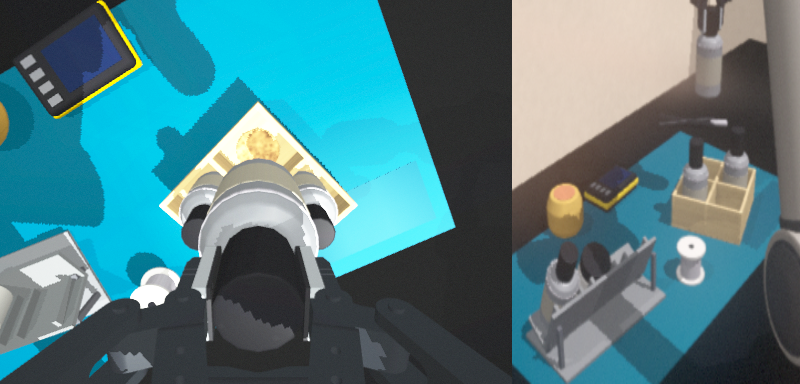

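The can hangs upright in the grip over cell A: pad at about (258,142), far edge of the body at (262,163).

```bash
python3 - <<'E'
from h import *
m=pickle.load(open("w4.pkl","rb"));p=np.array([.5461,-.2205,.3041])
R=Ro.from_euler('xyz',[-3.14,.001,-.455]);th=np.linspace(0,2*np.pi,180)
C=lambda h,r:proj(m,p+R.apply(np.c_[r*np.cos(th),r*np.sin(th),np.full(180,h)]))
for h,r in((.102,.03),(.017,.03),(.0,.03),(-.038,.017)):
    q=C(h,r);print(h,q.min(0).round(),q.max(0).round(),q[q[:,1].argmin()].round())
q=proj(m,[.548,-.2215,.009]+.027*np.c_[np.cos(th),np.sin(th),0*th]);print("pad",q.min(0),q.max(0),q.mean(0))
im=cv2.imread("pics/w4.png");hsv=cv2.cvtColor(im,cv2.COLOR_BGR2HSV);k=cv2.inRange(hsv,(8,90,80),(25,255,255));k[:125]=0;k[162:]=0;k[:,:232]=0;k[:,285:]=0
x,y=cv2.findNonZero(k)[:,0].T;print(x.min(),x.max(),y.min())
print(proj(m,onz(m,[(257,100)],.06)), onz(m,[(259,100),(159,206),(357,206)],.06))
E
```

```text
0.102 [218. 157.] [299. 234.] [259. 157.]
0.017 [200. 190.] [319. 298.] [259. 190.]
0.0 [194. 201.] [325. 319.] [259. 201.]
-0.038 [212. 272.] [308. 354.] [260. 272.]
pad [237.36632153 128.54781174] [279.82856519 170.79477313] [258.54389341 149.75913832]
232 280 125
[[257. 100.]] [[ 0.60425596 -0.24950019  0.06      ]
 [ 0.54807131 -0.09033381  0.06      ]
 [ 0.44492888 -0.30031769  0.06      ]]
```

Emit:
carry_out --commands '[[[0, 0, 0, 0.04, 0, 0.4, 0.3], [0, 0, 0, 0, 0, 0.5, 0.3], [0, 0, 0, 0, 0, 0.5, 0.3], [0, 0, 0, 0, 0, 0.4, 0.3], [0, 0, 0, 0, 0, 0.3, 0.3], [0, 0, 0, 0, 0, 0.3, 0.3], [0, 0, 0, 0, 0, 0.3, 0.3], [0, 0, 0, 0, 0, 0.2, 0.3], [0, 0, 0, 0, 0, 0.1, 0.3], [0, 0, 0, 0, 0, 0, 0.3]]]'

```text
clock: 11.1
position: [0.5486, -0.2226, 0.1242]
eef_rot: [-3.141, 0.0, -0.456]
contact_force: [0.0, 0.1, -0.8]
width: 0.384
finger_force: 50.5
```

Emit:
carry_out --commands '[[[0, 0, 0, 0, 0, 0.05, 0.3], [0, 0, 0, 0, 0, 0.05, 0.3], [0, 0, 0, 0, 0, 0.04, 0.3], [0, 0, 0, 0, 0, 0.03, 0.3], [0, 0, 0, 0, 0, 0, 0.3], [0, 0, 0, 0, 0, 0, 0.3]]]'

```text
clock: 11.85
position: [0.5487, -0.2228, 0.114]
eef_rot: [-3.141, 0.0, -0.457]
contact_force: [-0.4, 1.0, -1.7]
width: 0.388
finger_force: 50.5
```

Emit:
carry_out --commands '[[[0, 0, 0, 0, 0, 0.02, 0.3], [0, 0, 0, 0, 0, 0.02, 0.3], [0, 0, 0, 0, 0, 0, 0.3], [0, 0, 0, 0, 0, 0, 0.3]]]'

```text
clock: 12.35
position: [0.5486, -0.2228, 0.1115]
eef_rot: [-3.141, 0.0, -0.456]
contact_force: [1.1, 0.4, -1.6]
width: 0.386
finger_force: 50.5
```

Emit:
carry_out --commands '[[[0, 0, 0, 0, 0, 0.02, 0.3], [0, 0, 0, 0, 0, 0, 0.3], [0, 0, 0, 0, 0, 0, 0.3]]]'

```text
clock: 12.72
position: [0.5488, -0.2229, 0.1107]
eef_rot: [-3.141, -0.001, -0.457]
contact_force: [-0.1, -0.6, 1.7]
width: 0.385
finger_force: 50.9
```

Emit:
carry_out --commands '[[[0, 0, 0, 0, 0, 0.02, 0.3], [0, 0, 0, 0, 0, 0, 0.3], [0, 0, 0, 0, 0, 0, 0.3]]]'

```text
clock: 13.1
position: [0.549, -0.223, 0.1107]
eef_rot: [-3.141, -0.002, -0.456]
contact_force: [-2.3, 0.3, 9.7]
width: 0.39
finger_force: 51.7
```

Contact on the pad. Releasing and retreating.

Emit:
carry_out --commands '[[[0, 0, 0, 0, 0, -0.01, 0.45], [0, 0, 0, 0, 0, 0, 0.55], [0, 0, 0, 0, 0, 0, 0.6], [0, 0, 0, 0, 0, 0, 0.6], [0, 0, 0, 0, 0, -0.2, 0.6], [0, 0, 0, 0, 0, -0.5, 0.6], [0, 0, 0, 0, 0, -0.9, 0.6], [0, 0, 0, 0, 0, -0.9, 0.6], [0, 0, 0, 0, 0, -0.9, 0.8], [0, 0, 0, 0, 0, 0, 0.8]]]'

```text
clock: 14.35
position: [0.55, -0.2237, 0.3199]
eef_rot: [-3.141, -0.011, -0.456]
contact_force: [-0.4, -0.7, -0.9]
width: 0.799
finger_force: 0.0
```

```bash
python3 - <<'E'
from h import *
P,yaw,ax=plan();R=toolR(.44,yaw,np.pi);p=P[0]-ax*.038+ax*.10
m=camera_model("wrist");im=grab_frame("wrist")[:,:,::-1].copy()
cv2.imwrite("pics/w5.png",im);pickle.dump(m,open("w5.pkl","wb"))
go(p,R)
E
```

```text
turn [ 0.81  4.1  -3.58] shift [-2.66 -8.43  0.57] shift in axes before [-5.16 -7.01  1.62]
```

View pics/w5.png

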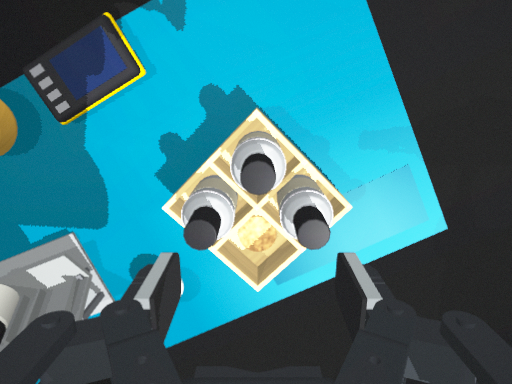

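Can 1 stands upright in cell A, with its cap at (260,175), and its neighbours are undisturbed. Going for the second can.

Emit:
carry_out --commands '[[[0, 0, 0, -0.57, -0.78, 0, 0.8], [0, 0, 0, -0.57, -0.78, 0, 0.8], [0, 0, 0, -0.57, -0.78, 0, 0.8], [0, 0, 0, -0.57, -0.78, 0, 0.8], [0, 0, 0, -0.57, -0.78, 0, 0.8], [0, 0, 0, -0.57, -0.78, 0, 0.8], [0, 0, 0, -0.57, -0.78, 0, 0.8], [0, 0, 0, -0.57, -0.78, 0, 0.8], [0, 0, 0, -0.57, -0.78, 0, 0.8], [0, 0, 0, 0, 0, 0, 0.8]]]'

```text
clock: 15.65
position: [0.456, 0.294, 0.3124]
eef_rot: [3.141, 0.003, -0.451]
contact_force: [0.1, -0.2, -0.8]
width: 0.798
finger_force: 0.0
```

Emit:
carry_out --commands '[[[0.13, 0.68, -0.6, 0, 0, 0, 0.8], [0.13, 0.68, -0.6, 0, 0, 0, 0.8], [0.13, 0.68, -0.6, 0, 0, 0, 0.8], [0.13, 0.68, -0.6, 0, 0, 0, 0.8], [0.13, 0.68, -0.6, 0, 0, 0, 0.8], [0.13, 0.68, -0.6, 0, 0, 0, 0.8], [0, 0, 0, 0, 0, 0, 0.8], [0, 0, 0, 0, 0, 0, 0.8]]]'

```text
clock: 16.65
position: [0.4582, 0.2902, 0.3139]
eef_rot: [3.141, -0.431, -0.075]
contact_force: [-0.8, 0.8, -0.2]
width: 0.798
finger_force: 0.0
```

```bash
python3 - <<'E'
from h import *
P,yaw,ax=plan();R=toolR(.44,yaw,np.pi);p=P[0]-ax*.038+ax*.10
go(p,R)
E
```

```text
turn [ 0.01  0.09 -0.01] shift [-0.7  -0.01  1.44] shift in axes before [-0.68 -0.01  1.45]
```

Emit:
carry_out --commands '[[[0, 0.09, 0, 0, 0, 0, 0.8], [0, 0, 0, -0.35, 0, 0.72, 0.8], [0, 0, 0, -0.35, -0.01, 0.72, 0.8], [0, 0, 0, 0, 0, 0, 0.8], [0, 0, 0, 0, 0, 0, 0.8]]]'

```text
clock: 17.27
position: [0.4582, 0.292, 0.22]
eef_rot: [-3.14, -0.444, -0.074]
contact_force: [0.3, -0.0, 0.1]
width: 0.801
finger_force: 0.0
```

```bash
python3 - <<'E'
from h import *
P,yaw,ax=plan();R=toolR(.44,yaw,np.pi);p=P[0]-ax*.038
m=camera_model("wrist");im=grab_frame("wrist")[:,:,::-1].copy()
cv2.imwrite("pics/w6.png",im[100:300,100:420]);print(proj(m,[P[0]]))
go(p,R)
E
```

```text
[[260.8811833  217.89020646]]
turn [-0.02 -0.05 -0.  ] shift [-0.03  0.02  1.7 ] shift in axes before [-0.04  0.03  1.7 ]
```

View pics/w6.png

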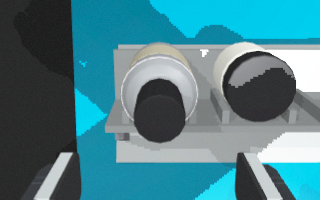

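The cap top is at about (260,217), as predicted. Descending to grip.

Emit:
carry_out --commands '[[[0, 0, 0, -0.03, 0.02, 0.43, 0.8], [0, 0, 0, 0, 0, 0.43, 0.8], [0, 0, 0, 0, 0, 0.42, 0.8], [0, 0, 0, 0, 0, 0.42, 0.8], [0, 0, 0, 0, 0, 0, 0.8], [0, 0, 0, 0, 0, 0, 0.3], [0, 0, 0, 0, 0, 0, 0.3], [0, 0, 0, 0, 0, 0, 0.3], [0, 0, 0, 0, 0, 0, 0.3], [0, 0, 0, 0, 0, 0, 0.3]]]' --force 50

```text
clock: 18.58
position: [0.4992, 0.2878, 0.127]
eef_rot: [-3.14, -0.445, -0.074]
contact_force: [-3.5, 0.1, 7.6]
width: 0.385
finger_force: 49.1
```

Emit:
carry_out --commands '[[[0, 0, 0, 0, 0, -0.2, 0.3], [0, 0, 0, 0, 0, -0.3, 0.3], [0, 0, 0, 0, 0, -0.5, 0.3], [0, 0, 0, 0, 0, -0.5, 0.3], [0, 0, 0, 0, 0, -0.5, 0.3], [0, 0, 0, 0, 0, -0.5, 0.3], [0, 0, 0, 0, 0, -0.5, 0.3], [0, 0, 0, 0, 0, -0.3, 0.3], [0, 0, 0, 0, 0, 0, 0.3]]]'

```text
clock: 19.7
position: [0.4134, 0.2937, 0.3057]
eef_rot: [-3.14, -0.443, -0.074]
contact_force: [0.4, -1.0, -2.6]
width: 0.385
finger_force: 50.2
```

```bash
python3 - <<'E'
from h import *
go([.4465,-.1713,.31],toolR(0,np.deg2rad(-26),np.pi))
E
```

```text
turn [-0.82 -4.18  3.58] shift [ 3.89  6.72 -0.07] shift in axes before [1.04 7.69 0.4 ]
```

Emit:
carry_out --commands '[[[-0.14, -0.7, 0.6, 0, 0, 0, 0.3], [-0.14, -0.7, 0.6, 0, 0, 0, 0.3], [-0.14, -0.7, 0.6, 0, 0, 0, 0.3], [-0.14, -0.7, 0.6, 0, 0, 0, 0.3], [-0.14, -0.7, 0.6, 0, 0, 0, 0.3], [-0.14, -0.7, 0.6, 0, 0, 0, 0.3], [0, 0, 0, 0.3, 0.5, 0, 0.3], [0, 0, 0, 0.5, 0.86, 0, 0.3], [0, 0, 0, 0.5, 0.86, 0, 0.3], [0, 0, 0, 0.5, 0.86, 0, 0.3]]]'

```text
clock: 20.95
position: [0.4289, 0.0782, 0.3037]
eef_rot: [3.137, 0.004, -0.457]
contact_force: [1.0, -1.3, -1.2]
width: 0.381
finger_force: 50.6
```

Emit:
carry_out --commands '[[[0, 0, 0, 0.5, 0.86, 0, 0.3], [0, 0, 0, 0.5, 0.86, 0, 0.3], [0, 0, 0, 0.5, 0.86, 0, 0.3], [0, 0, 0, 0.4, 0.7, 0, 0.3], [0, 0, 0, 0.19, 0.36, 0, 0.3], [0, 0, 0, 0, 0, 0, 0.3], [0, 0, 0, 0, 0, 0, 0.3]]]'

```text
clock: 21.82
position: [0.4452, -0.1707, 0.3045]
eef_rot: [3.138, 0.004, -0.458]
contact_force: [-0.2, 0.2, -1.5]
width: 0.387
finger_force: 50.6
```

```bash
python3 - <<'E'
from h import *
go([.4465,-.1713,.31],toolR(0,np.deg2rad(-26),np.pi))
m=camera_model("wrist");im=grab_frame("wrist")[:,:,::-1].copy();o=get_obs()
cv2.imwrite("pics/w7.png",im)
p=o["position"];R=Ro.from_euler('xyz',o["eef_rot"]);th=np.linspace(0,2*np.pi,180)
q=proj(m,p+R.apply(np.c_[.03*np.cos(th),.03*np.sin(th),np.full(180,.102)]));print("foot",q.min(0),q.max(0))
c=np.array([.497,-.196,.06]);a=np.deg2rad(19)
print("rim",proj(m,c+.117*np.c_[np.cos(a+np.pi/4*np.array([1,-1,3,5])),np.sin(a+np.pi/4*np.array([1,-1,3,5])),[0]*4]).round().tolist())
E
```

```text
turn [ 0.03  0.04 -0.04] shift [ 0.02 -0.   -0.09] shift in axes before [ 0.02  0.   -0.09]
foot [217.79025178 156.76885522] [298.96561097 234.31865022]
rim [[149.0, 107.0], [257.0, -16.0], [258.0, 208.0], [365.0, 106.0]]
```

View pics/w7.png

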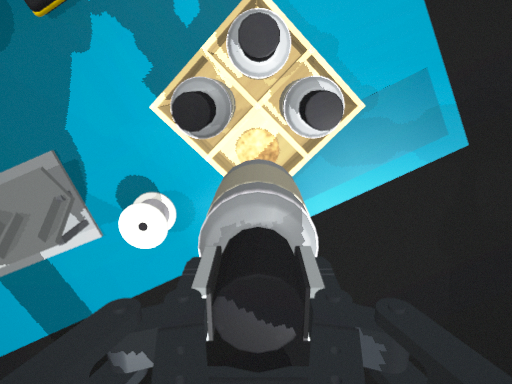

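The rim corners at (149,107) and (365,106) match the prediction, and the can is upright over the pad at about (258,148). Lowering.

Emit:
carry_out --commands '[[[0, 0.04, -0.03, 0.02, 0, 0.4, 0.3], [0, 0, 0, 0, 0, 0.5, 0.3], [0, 0, 0, 0, 0, 0.5, 0.3], [0, 0, 0, 0, 0, 0.4, 0.3], [0, 0, 0, 0, 0, 0.3, 0.3], [0, 0, 0, 0, 0, 0.3, 0.3], [0, 0, 0, 0, 0, 0.3, 0.3], [0, 0, 0, 0, 0, 0.2, 0.3], [0, 0, 0, 0, 0, 0.1, 0.3], [0, 0, 0, 0, 0, 0, 0.3]]]'

```text
clock: 23.12
position: [0.4466, -0.1725, 0.1251]
eef_rot: [3.138, -0.001, -0.454]
contact_force: [0.2, -0.2, -1.2]
width: 0.385
finger_force: 50.7
```

Emit:
carry_out --commands '[[[0, 0, 0, 0, 0, 0.05, 0.3], [0, 0, 0, 0, 0, 0.05, 0.3], [0, 0, 0, 0, 0, 0.04, 0.3], [0, 0, 0, 0, 0, 0.03, 0.3], [0, 0, 0, 0, 0, 0.02, 0.3], [0, 0, 0, 0, 0, 0, 0.3], [0, 0, 0, 0, 0, 0, 0.3]]]'

```text
clock: 24.0
position: [0.4465, -0.1728, 0.1137]
eef_rot: [3.138, -0.002, -0.455]
contact_force: [-0.5, 0.2, -1.7]
width: 0.388
finger_force: 50.7
```

Emit:
carry_out --commands '[[[0, 0, 0, 0, 0, 0.02, 0.3], [0, 0, 0, 0, 0, 0.02, 0.3], [0, 0, 0, 0, 0, 0, 0.3], [0, 0, 0, 0, 0, 0, 0.3]]]'

```text
clock: 24.5
position: [0.4465, -0.1728, 0.1113]
eef_rot: [3.138, -0.002, -0.455]
contact_force: [0.8, -0.5, -1.2]
width: 0.387
finger_force: 50.7
```

Emit:
carry_out --commands '[[[0, 0, 0, 0, 0, 0.02, 0.3], [0, 0, 0, 0, 0, 0, 0.3], [0, 0, 0, 0, 0, 0, 0.3]]]'

```text
clock: 24.88
position: [0.4467, -0.1729, 0.1105]
eef_rot: [3.137, -0.002, -0.454]
contact_force: [-1.0, -0.4, 5.1]
width: 0.385
finger_force: 51.3
```

Contact. Releasing and retreating.

Emit:
carry_out --commands '[[[0, 0, 0, 0, 0, 0, 0.45], [0, 0, 0, 0, 0, 0, 0.55], [0, 0, 0, 0, 0, 0, 0.6], [0, 0, 0, 0, 0, 0, 0.6], [0, 0, 0, 0, 0, -0.2, 0.6], [0, 0, 0, 0, 0, -0.5, 0.6], [0, 0, 0, 0, 0, -0.9, 0.6], [0, 0, 0, -0.3, 0, -0.9, 0.6], [0, 0, 0, -0.5, 0, -0.7, 0.6], [0, 0, 0, 0, 0, 0, 0.6]]]'

```text
clock: 26.12
position: [0.4036, -0.1509, 0.3062]
eef_rot: [3.137, -0.01, -0.454]
contact_force: [-0.3, -0.2, -0.2]
width: 0.601
finger_force: 0.0
```

```bash
python3 - <<'E'
from h import *
m=camera_model("wrist");w=grab_frame("wrist")[:,:,::-1];s=grab_frame("side")[:,:,::-1]
cv2.imwrite("pics/fin.png",cv2.resize(cv2.hconcat([w[:260,100:420],s[120:300,240:440][:, :].copy() if 0 else cv2.resize(s[100:300,160:420],(338,260))]),None,fx=1.2,fy=1.2))
th=0
print([proj(m,[[x,y,.149]]).round(1).tolist() for x,y in((.548,-.2215),(.4465,-.172))])
E
```

```text
[[[257.5, -24.6]], [[257.8, 125.8]]]
```

View pics/fin.png

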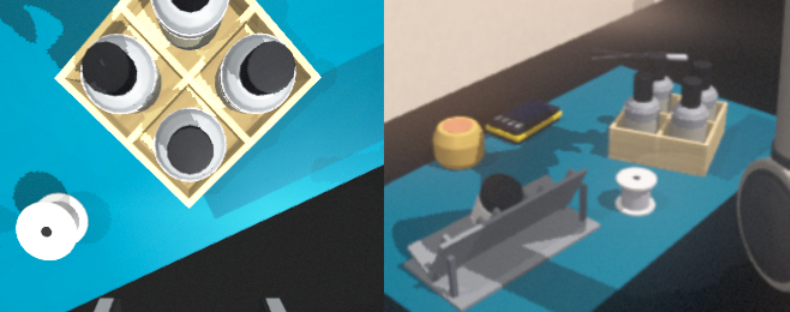

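Both cans stand upright in their cells; the second cap is at (190,150) in this picture, as predicted. The jar and bystanders are in place and the gripper is clear.

```bash
python3 -c "
from workcell import *
print(job_done())"
```

```text
the job is handed in; nothing more can be done
None
```

Both spray cans now stand upright on the cork pads in the crate's two free cells, nothing else looked disturbed in the last pictures, and the job is handed in at about 26 s; no verdict came back.

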